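Put the grinding bench back in order

ROBOT

A 6-joint arm with a two-finger parallel gripper is mounted at the origin on the work surface. World frame = base frame: x ahead of the robot, y to its left, z up, the work surface at z = 0. Lengths are in mm, angles in rad, forces in N, time in s.
With the tool pointing down it reaches from about 350 to 975 mm from the base axis. Payload 7.1 kg.
Tool frame: the origin (TCP) lies midway between the tips of the shut fingers; the grasp point (between the pads) lies 19 mm behind it (ctrl.pinch_z is the distance from the TCP to the grasp point, in mm); z points along the fingers, y is the direction in which the jaws open and shut (so a half turn about z gives the same grasp; the last joint's range is limited). The gripper opens to 88 mm and grips with 3 to 60 N. Pads are 20 mm wide; open, the fingers measure 115 mm over their backs; the gripper's body (75 mm by 178 mm) begins 61 mm behind the grasp point.
Start: joints at [-1.197, 0.423, 1.63, -0, 1.089, -0.019], TCP at [239.251, -577.377, 222.675] pointing down, gripper open.
Joint ranges: [-3, 3], [-0.9, 2.11], [0.09, 2.58], [-1.31, 4.45], [0.11, 2.69], [-2.54, 2.54]. Speed limits (rad/s): [2.39, 2.39, 3.01, 3.14, 3.14, 3.14].

INTERFACE

Orientations are given as a rotation vector (axis times angle).
In Python, from workcell import ctrl gives the robot as it stands.
- The arm moves only by the tool jog_arm, never from a script. Its arguments are lists of equal length, an entry for each row: "xyz": the shift along the world's x, y, z in mm, a list of three; "yaw": the turn about the world's z in degrees. A call has 1 to 20 rows; each row shifts and turns the pose as measured when the row begins; what a row does not reach is not made up. A row lasts 1/12 s, in which the tool goes at most 41.7 mm and 7.16 degrees, less where a joint would pass 70% of its speed; a pose out of reach is approached as far as the arm can. A call with a gripper value outside its range is refused whole. "gripper" is the closure, from 0 (fully open) to 1 (shut), set as the call begins (left out, the last holds). The fingers move at their own pace and stop on an object; the grip force is fixed at half the most. Time passes only in rows, so rows that do not move let the fingers close. It gives the time, the measured TCP pose, the force and the opening at its end, in the units of the state.
- ctrl.get_obs(): the state, without advancing time (a new reading comes with each control period).
- ctrl.get_image(name): name is "scene" or "top" or "wrist"; returns a dict with "img" (480x640x3 uint8, blue, green, red), "K" (3x3 intrinsics, pixels), "R" (3x3) and "t" (3): a world point X has camera coordinates R X + t. Camera axes: x right, y down, z forward; pixel columns grow to the right and rows downward; lengths in mm; the calibration is good to about 2 mm. The wrist camera is an equidistant fisheye: a pixel r from the principal point sees the ray r / f radians off the axis. A picture is of the moment at which its call begins. There is no depth.
- ctrl.close_job(): hands the job in, once; it reports no verdict.
Trained networks look in a picture, given as the dict that the camera call returned (one of the last four; its "shot" number tells which), for a name from the list of things; names that differ only in an ending like _2 or _b are one class to them, and where a whole thing is asked for, a point or a joint stands for the part that bears it (a point fixed in the world has none). Each returns a list of dicts, best first, with "confidence" (0 to 1); they miss things now and then, are a little off and sometimes report something else, mostly with a low value. They report only what shows in the picture. A call takes as long as a camera call. They do not tell look-alikes from the thing itself.
- ctrl.find_in(picture, thing): "centre" ([column, row] as shares, 0 to 1, of the picture: columns of its width, rows of its height, amid what is visible of it).
- ctrl.regions_of(picture, thing): "region" (480x640 bool, what is visible of it) and "centre" ([column, row] as shares, 0 to 1, of the picture: columns of its width, rows of its height, amid what is visible of it).
- ctrl.pinpoint(picture, thing): "centre" ([column, row] as shares, 0 to 1, of the picture: columns of its width, rows of its height: a listed point, or the origin of a listed thing).
The state is a dict: "t": time; "qpos": joint angles; "qvel": joint speeds; "joint_torque": joint torques, N m; "ee_pos": TCP position; "orientation": TCP orientation; "ft_force": force on the tool from outside, world axes, zero at the start; "moment": the same for the moment, N m; "width": finger opening in mm.
Only numpy, scipy, OpenCV 4.12 (cv2) and the standard library are available. Lean on these libraries where they do the work, as an engineer would, in place of code of your own. Each camera call takes 0.05 s, during which the arm holds its last target.

TASK

Clear up after grinding: put the plain wheel, the mounted wheel and the sanding block each flat on the floor of the tray that holds its own kind (the mounted wheel with its shank up). Lift the three look-alike tins to find the one that is full and stand it upright in the tray with the full tins; the two empty tins stay, or go back, upright where they stood. Set everything down gently, since a dropped grinding wheel is scrap, and let go of it.

Things in the scene. Friction and masses are not known exactly. Their poses are not given: they have to be found in the camera images.
- plain_wheel: Plain grey grinding wheel lying flat on the bench: a disc 56 mm in diameter, 22 mm thick, with a small dark bore and a paper-brown label ring on top, no shank. 0.1 kg or so. Origin: centre of its underside, z up.
- mounted_wheel: Grey grinding wheel mounted on a steel shank, standing on its wheel with the shank up: wheel 44 mm in diameter and 22 mm thick, above it the shank, 8 mm in diameter, up to 64 mm above the bench (can be gripped by the shank). 0.1 kg or so. Origin: centre of the wheel's underside, z up along the shank.
- sanding_block: Brown rectangular rigid sanding block lying flat: 60 (its x) by 40 (its y) by 26 mm high. 0.1 kg or so. Origin: centre of its underside. At the start its long side lies roughly across, along world y.
- tin_a: One of three identical closed steel tins, upright cylinder 56 mm in diameter (57 over the beads) and 60 mm high, lid closed and rigid. One of the three is full of steel arbor nuts and weighs about 0.6 kg, the two others are empty and weigh about 0.1 kg; which is which cannot be seen. Origin: centre of its underside, z up.
- tin_b: One of three identical closed steel tins, upright cylinder 56 mm in diameter (57 over the beads) and 60 mm high, lid closed and rigid. One of the three is full of steel arbor nuts and weighs about 0.6 kg, the two others are empty and weigh about 0.1 kg; which is which cannot be seen. Origin: centre of its underside, z up.
- tin_c: One of three identical closed steel tins, upright cylinder 56 mm in diameter (57 over the beads) and 60 mm high, lid closed and rigid. One of the three is full of steel arbor nuts and weighs about 0.6 kg, the two others are empty and weigh about 0.1 kg; which is which cannot be seen. Origin: centre of its underside, z up.
- tray_plain: Fixed grey steel tray of the plain wheels. Outside 151 (x) by 136 (y) by 18 mm high, walls 3, floor 3 mm thick. Origin: centre of its underside; +x roughly away from the robot. Two fixed samples (56 mm discs, no shank, top 25 mm over the bench) side by side fill the +x half; the floor from x = -72 to +14 mm, 130 mm wide, is free, middle at x = -29, y = 0 mm.
- tray_mounted: Fixed grey steel tray of the mounted wheels. Outside 151 (x) by 136 (y) by 18 mm high, walls 3, floor 3 mm thick. Origin: centre of its underside; +x roughly away from the robot. Two fixed samples (44 mm wheels, shanks up, top 67 mm over the bench) side by side fill the +x half; the floor from x = -72 to +14 mm, 130 mm wide, is free, middle at x = -29, y = 0 mm.
- tray_block: Fixed grey steel tray of the sanding blocks. Outside 151 (x) by 136 (y) by 18 mm high, walls 3, floor 3 mm thick. Origin: centre of its underside; +x roughly away from the robot. Two fixed samples (brown blocks, top 29 mm over the bench) side by side fill the +x half; the floor from x = -72 to +14 mm, 130 mm wide, is free, middle at x = -29, y = 0 mm.
- tray_tin: Fixed grey steel tray of the full tins. Outside 151 (x) by 136 (y) by 18 mm high, walls 3, floor 3 mm thick. Origin: centre of its underside; +x roughly away from the robot. Two fixed samples (steel tins, top 63 mm over the bench) side by side fill the +x half; the floor from x = -72 to +14 mm, 130 mm wide, is free, middle at x = -29, y = 0 mm.
Not all that is in view belongs to the job. What is shaped like the plain_wheel but purple or turquoise is not meant.

How it is judged (in metres and radians):
At the end, for the whole second after the job is handed in: Both wheels, the block and the full tin (it weighs over 3 N on the tray) each rest on the floor of their kind's tray (underside under 8 mm above the tray's, tilt under 0.12 rad, shank up); both empty tins stand upright (0.12 rad) within 30 mm of their start; all at rest (under 0.02 m/s) (x of plain_wheel in the frame of tray_plain between -0.073 and 0.073 m and y of plain_wheel in the frame of tray_plain between -0.066 and 0.066 m and z of plain_wheel in the frame of tray_plain between -0.002 and 0.008 m and angle between each of plain_wheel, mounted_wheel, sanding_block, tin_a, tin_b, tin_c's own z axis and vertical below 0.12 rad and linear speed of each of plain_wheel, mounted_wheel, sanding_block, tin_a, tin_b, tin_c below 0.02 m/s and x of mounted_wheel in the frame of tray_mounted between -0.073 and 0.073 m and y of mounted_wheel in the frame of tray_mounted between -0.066 and 0.066 m and z of mounted_wheel in the frame of tray_mounted between -0.002 and 0.008 m and x of sanding_block in the frame of tray_block between -0.073 and 0.073 m and y of sanding_block in the frame of tray_block between -0.066 and 0.066 m and z of sanding_block in the frame of tray_block between -0.002 and 0.008 m and ((x of tin_a in the frame of tray_tin between -0.073 and 0.073 m and y of tin_a in the frame of tray_tin between -0.066 and 0.066 m and z of tin_a in the frame of tray_tin between -0.002 and 0.008 m and contact force between tin_a and tray_tin above 3 N and distance of each of tin_b, tin_c from where it was at the start of the episode below 0.03 m) or (x of tin_b in the frame of tray_tin between -0.073 and 0.073 m and y of tin_b in the frame of tray_tin between -0.066 and 0.066 m and z of tin_b in the frame of tray_tin between -0.002 and 0.008 m and contact force between tin_b and tray_tin above 3 N and distance of each of tin_a, tin_c from where it was at the start of the episode below 0.03 m) or (x of tin_c in the frame of tray_tin between -0.073 and 0.073 m and y of tin_c in the frame of tray_tin between -0.066 and 0.066 m and z of tin_c in the frame of tray_tin between -0.002 and 0.008 m and contact force between tin_c and tray_tin above 3 N and distance of each of tin_a, tin_b from where it was at the start of the episode below 0.03 m))); the robot touches nothing.
It fails at once if a wheel, the block or a tin is dropped or thrown (moves faster than 0.6 m/s with no finger on it, a free fall of about 18 mm) ((linear speed of plain_wheel above 0.6 m/s and contact force between plain_wheel and the fingers below 0.2 N) or (linear speed of mounted_wheel above 0.6 m/s and contact force between mounted_wheel and the fingers below 0.2 N) or (linear speed of sanding_block above 0.6 m/s and contact force between sanding_block and the fingers below 0.2 N) or (linear speed of tin_a above 0.6 m/s and contact force between tin_a and the fingers below 0.2 N) or (linear speed of tin_b above 0.6 m/s and contact force between tin_b and the fingers below 0.2 N) or (linear speed of tin_c above 0.6 m/s and contact force between tin_c and the fingers below 0.2 N)).
It also fails if it takes over 141 s, if anything falls off the work surface, if the arm or the gripper's body presses on something with over 40 N, if the wrist force passes 120 N, or if a joint passes its speed limit or range.

## Working session

There is one attempt and no reset: what is moved stays moved. The work goes in short steps, Python scripts to look and compute and a tool call to move; the robot and the scene stay as the last step left them, time stands still between calls to the robot, and variables do not carry over. Pictures are saved under pics/ and viewed, and the job is handed in when it is done.

Besides the shell and the picture viewer there is one more tool, called after "Call:" as name([rows], argument=value, ...), one row to a line, values as JSON. jog_arm: Moves the arm, as the interface text tells. Its arguments: {"type":"object","properties":{"xyz":{"type":"array","items":{"type":"array","items":{"type":"number"}}},"yaw":{"type":"array","items":{"type":"number"}},"gripper":{"type":"number"}},"required":["xyz","yaw"]}

```bash
mkdir -p pics; ls
cat > h.py <<'E'
import numpy as np, cv2
from workcell import ctrl
def ray(im,u,v,z):
    K,R,t=np.array(im["K"]),np.array(im["R"]),np.array(im["t"])
    d=R.T@np.linalg.solve(K,[u,v,1]); c=-R.T@t
    return (c+d*(z-c[2])/d[2])
def proj(im,X):
    p=np.array(im["K"])@(np.array(im["R"])@np.array(X,float)+np.array(im["t"])); return p[:2]/p[2]
E
python3 - <<'E'
from h import *
for n in ("scene","top"):
    im=ctrl.get_image(n); cv2.imwrite(f"pics/{n}0.png",im["img"])
    print(n,-np.array(im["R"]).T@np.array(im["t"]))
    if n=="top": pass
    for th in ["plain_wheel","mounted_wheel","sanding_block","tin_a","tray_plain","tray_mounted","tray_block","tray_tin"]:
        for d in ctrl.pinpoint(im,th):
            u,v=d["centre"][0]*640,d["centre"][1]*480
            print(n,th,round(d["confidence"],2),round(u),round(v),np.round(ray(im,u,v,0)[:2]))
print(ctrl.get_obs())
E
```

```text
pics
scene [ 760.2266527  -491.66982961  694.89208625]
scene plain_wheel 0.96 239 256 [327. -72.]
scene plain_wheel 0.81 284 220 [350.  62.]
scene plain_wheel 0.79 322 237 [448.  61.]
scene plain_wheel 0.66 300 182 [311. 192.]
scene mounted_wheel 0.56 216 351 [ 424. -264.]
scene mounted_wheel 0.27 375 329 [644. -85.]
scene sanding_block 0.68 335 202 [419. 174.]
scene tin_a 0.91 356 178 [421. 274.]
scene tin_a 0.81 292 272 [443. -50.]
scene tin_a 0.66 263 319 [ 459. -170.]
scene tray_plain 0.73 375 327 [642. -80.]
scene tray_mounted 0.77 405 264 [631.  84.]
scene tray_block 0.58 321 408 [ 631. -258.]
scene tray_tin 0.67 446 221 [661. 244.]
top [397.90324696  20.49899612 895.35234834]
top plain_wheel 0.95 292 256 [444.  48.]
top plain_wheel 0.95 286 311 [351.  59.]
top plain_wheel 0.94 366 318 [337. -77.]
top plain_wheel 0.67 208 339 [306. 190.]
top mounted_wheel 0.63 469 263 [ 429. -258.]
top sanding_block 0.74 464 147 [ 634. -256.]
top sanding_block 0.62 220 267 [427. 172.]
top tin_a 0.85 419 247 [ 457. -171.]
top tin_a 0.82 155 276 [413. 280.]
top tin_a 0.59 354 259 [437. -59.]
top 
[... 188 characters left out ...]
 633. -258.]
top tray_tin 0.56 177 135 [657. 248.]
{'t': 0.9, 'qpos': array([-1.19695825e+00,  4.23054280e-01,  1.62988523e+00,  1.25896893e-05,
        1.08860976e+00, -1.90192474e-02]), 'qvel': array([-0.00108165,  0.00188919, -0.00032105, -0.0017558 ,  0.00094341,
       -0.00047848]), 'joint_torque': array([ 1.15145740e-03, -5.44569719e+01, -2.74048287e+01,  6.46183756e-02,
        1.65063719e-02,  1.15148168e-05]), 'ee_pos': array([ 239.28210755, -577.37456545,  222.70944652]), 'orientation': array([3.08114117e+00, 6.13121167e-01, 2.92725105e-05]), 'ft_force': array([-0.1348562 ,  0.34473893,  0.50167294]), 'moment': array([0.0037451 , 0.01264121, 0.00227478]), 'width': 87.600351382102}
```

View pics/top0.png

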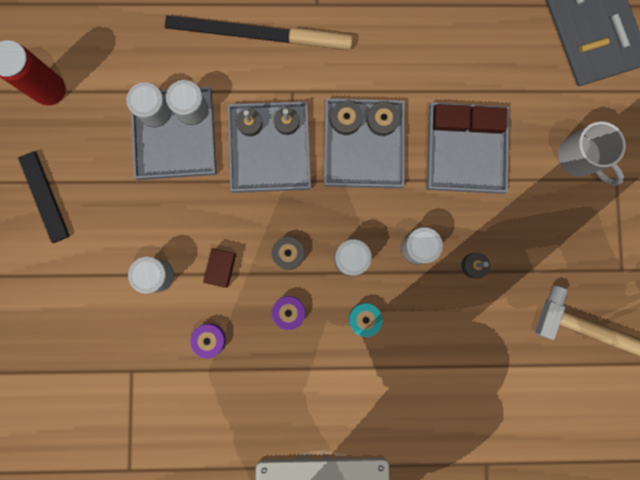

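View pics/scene0.png

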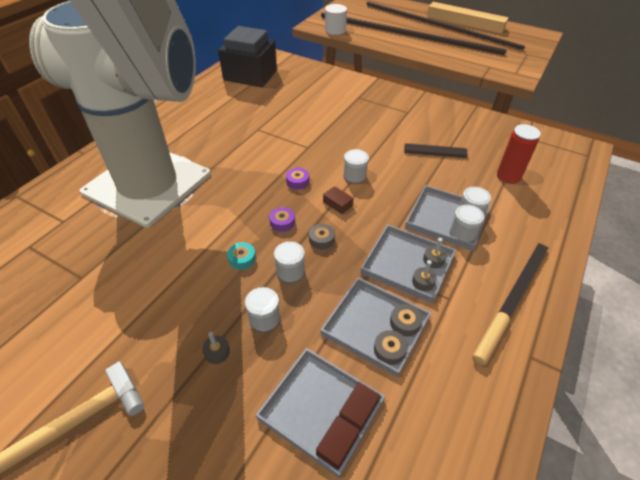

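Top view: the grey plain wheel is at (288,253). Its look-alikes are purple at (288,313) and (207,341), turquoise at (366,320), and the samples in the tray at (346,116) and (383,117). The mounted wheel is at (476,265), the block at (220,267), and the tins at (148,275), (353,258) and (423,246). I choose the wheel at (288,253). Next I fit the poses and check a crop.

```bash
cat > fit.py <<'E'
from h import *
from scipy.optimize import minimize
a=np.linspace(0,2*np.pi,40,endpoint=False)
def cyl(r,z0,h): return lambda p: np.array([[p[0]+r*np.cos(x),p[1]+r*np.sin(x),z] for z in (z0,z0+h) for x in a])
def box(lx,ly,z0,h):
    def f(p):
        c,s=np.cos(p[2]),np.sin(p[2])
        return np.array([[p[0]+c*X-s*Y,p[1]+s*X+c*Y,z] for X in(-lx/2,lx/2) for Y in(-ly/2,ly/2) for z in(z0,z0+h)])
    return f
def mask(im,pts):
    q=np.array([proj(im,x) for x in pts]); m=np.zeros((480,640),np.uint8)
    cv2.fillConvexPoly(m,np.round(cv2.convexHull(q.astype(np.float32))*16).astype(np.int32),1,shift=4,lineType=8); return m>0
def fit(im,reg,model,p0):
    reg=reg.astype(bool)
    def c(p):
        m=mask(im,model(p)); return 1-(m&reg).sum()/max(1,(m|reg).sum())
    s=np.eye(len(p0))*8
    if len(p0)==3: s[2,2]=.2
    r=minimize(c,p0,method="Nelder-Mead",options=dict(initial_simplex=np.vstack([p0,np.array(p0)+s])))
    return r.x,1-r.fun
E
python3 - <<'E'
from fit import *
M=dict(plain_wheel=(cyl(28,0,22),[[444,50]]),mounted_wheel=(cyl(22,0,22),[[427,-260]]),sanding_block=(box(60,40,0,26),[[425,172,1.4]]),
 tin_a=(cyl(28.2,0,60),[[417,277],[438,-56],[457,-171]]))
for t,x in dict(tray_plain=[637,-81],tray_mounted=[636,87],tray_block=[632,-257],tray_tin=[659,246]).items(): M[t]=(box(151,136,0,18),[x+[0.]])
for n in("top","scene"):
    im=ctrl.get_image(n)
    for th,(mod,ps) in M.items():
        R=ctrl.regions_of(im,th)
        for p in ps:
            best=max(((*fit(im,d["region"],mod,p),d["region"].sum()) for d in R if np.linalg.norm(ray(im,d["centre"][0]*640,d["centre"][1]*480,10)[:2]-p[:2])<60),key=lambda b:b[1],default=None)
            print(n,th,best and (np.round(best[0],2),round(best[1],2)))
    if n=="top":
        cv2.imwrite("pics/crop.png",cv2.resize(im["img"][210:370,120:500],None,fx=2,fy=2,interpolation=cv2.INTER_CUBIC))
E
```

```text
top plain_wheel (array([449.32,  55.07]), np.float64(0.94))
top mounted_wheel (array([ 424.73, -264.35]), np.float64(0.84))
top sanding_block (array([425.57, 168.57,   2.89]), np.float64(0.96))
top tin_a (array([413.8 , 277.02]), np.float64(0.94))
top tin_a (array([438.88, -51.77]), np.float64(0.97))
top tin_a (array([ 457.04, -168.43]), np.float64(0.95))
top tray_plain (array([ 6.3914e+02, -7.9190e+01, -3.0000e-02]), np.float64(0.98))
top tray_mounted (array([6.3368e+02, 8.6500e+01, 3.0000e-02]), np.float64(0.98))
top tray_block (array([ 6.2899e+02, -2.5974e+02, -6.0000e-02]), np.float64(0.98))
top tray_tin (array([6.5882e+02, 2.5142e+02, 6.0000e-02]), np.float64(0.94))
scene plain_wheel (array([449.05,  55.35]), np.float64(0.87))
scene mounted_wheel (array([ 425.77, -263.68]), np.float64(0.9))
scene sanding_block (array([426.42, 170.38,   0.7 ]), np.float64(0.76))
scene tin_a (array([414.59, 282.11]), np.float64(0.87))
scene tin_a (array([440.73, -50.12]), np.float64(0.96))
scene tin_a (array([ 459.36, -166.77]), np.float64(0.96))
scene tray_plain (array([ 6.4065e+02, -7.7360e+01, -2.0000e-02]), np.float64(0.98))
scene tray_mounted (array([6.3523e+02, 8.7770e+01, 4.0000e-02]), np.float64(0.98))
scene tray_block (array([ 6.3194e+02, -2.5820e+02, -6.0000e-02]), np.float64(0.99))
scene tray_tin (array([6.6077e+02, 2.5357e+02, 5.0000e-02]), np.float64(0.9))
```

View pics/crop.png

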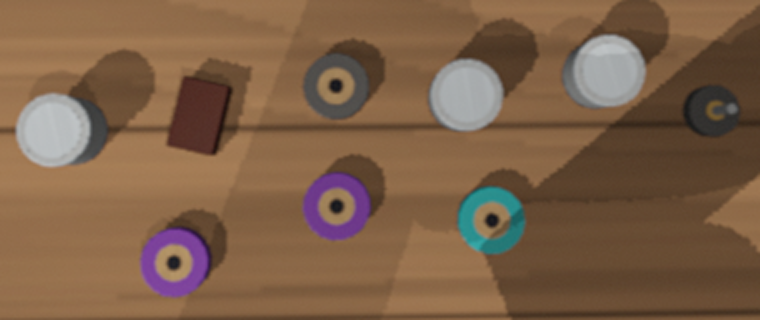

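The crop confirms the choice: grey wheel at crop (335,86), purple and turquoise excluded. The block's long side runs along world x (yaw about -0.25), not y as the text says. Both the picture and the fit (IoU 0.96) show this. I start with the mounted wheel, gripped by the shank.

Call:
jog_arm([
  [15.5,26,0],
  [15.5,26,0],
  [15.5,26,0],
  [15.5,26,0],
  [15.5,26,0],
  [15.5,26,0],
  [15.5,26,0],
  [15.5,26,0],
  [15.5,26,0],
  [15.5,26,0],
  [15.5,26,0],
  [15.5,26,0],
  [0,0,0],
], yaw=[-1.9,-1.9,-1.9,-1.9,-1.9,-1.9,-1.9,-1.9,-1.9,-1.9,-1.9,-1.9,0], gripper=0.4)

```text
t: 2.88
ee_pos: [430.3, -253.6, 224.0]
orientation: [3.137, -0.05, 0.004]
ft_force: [-1.1, 0.3, -0.4]
width: 52.7
```

Call:
jog_arm([
  [-5,-10,0],
  [0,0,-30],
  [0,0,-30],
  [0,0,-30],
  [0,0,-30],
  [0,0,0],
  [0,0,0],
], yaw=[1.5,0,0,0,0,0,0])

```text
t: 3.47
ee_pos: [427.9, -265.6, 103.7]
orientation: [3.131, 0.007, 0.016]
ft_force: [-0.4, -0.3, 2.4]
width: 52.6
```

Run:
```python
from h import *
im=ctrl.get_image("wrist"); cv2.imwrite("pics/w1.png",im["img"])
print(np.round(ctrl.get_obs()["ee_pos"],1))
im=ctrl.get_image("top"); cv2.imwrite("pics/t1.png",im["img"])
```

```text
[ 427.7 -265.4  103.9]
```

View pics/w1.png

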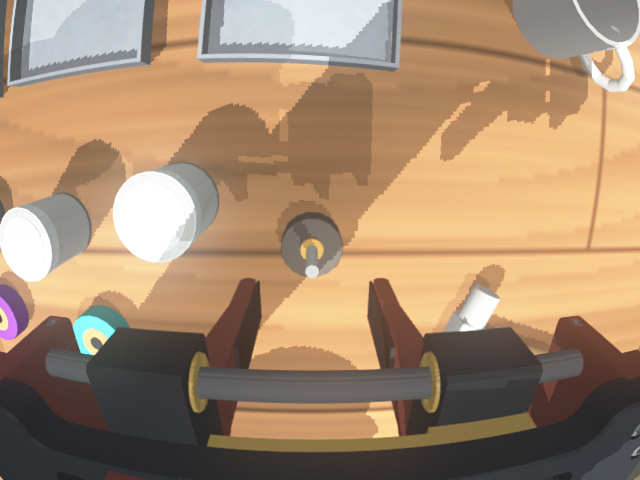

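The wrist view shows the shank tip at (312,270), centred between the fingers. Going down to grip.

Call:
jog_arm([
  [-2,1,-25],
  [0,0,-25],
  [0,0,-22],
  [0,0,0],
  [0,0,0],
], yaw=[0,0,0,0,0])

```text
t: 3.98
ee_pos: [433.6, -270.4, 41.2]
orientation: [3.119, 0.007, 0.044]
ft_force: [0.4, 0.5, -0.6]
width: 52.5
```

Call:
jog_arm([
  [0,0,0],
  [0,0,0],
  [0,0,0],
  [0,0,0],
  [0,0,0],
  [0,0,0],
  [0,0,0],
  [0,0,0],
], yaw=[0,0,0,0,0,0,0,0], gripper=1)

```text
t: 4.65
ee_pos: [438.0, -273.2, 49.6]
orientation: [3.112, 0.007, 0.06]
ft_force: [0.6, 0.1, -1.0]
width: 3.1
```

Run:
```python
from h import *
im=ctrl.get_image("wrist"); cv2.imwrite("pics/w2.png",im["img"])
for i in range(4):
    o=ctrl.get_obs();print(o["t"],np.round(o["ee_pos"],1),np.round(o["qpos"],3),np.round(o["qvel"],3),o["width"]); ctrl.get_image("top")
```

```text
4.7 [ 438.  -273.2   49.5] [-0.579  0.527  1.996 -0.006  0.569  0.993] [-0.002  0.003  0.    -0.    -0.002  0.   ] 0.8098128999375934
4.75 [ 438.  -273.2   49.4] [-0.579  0.528  1.996 -0.006  0.569  0.993] [ 0.001  0.002 -0.001 -0.     0.001 -0.001] 0.25555606343427983
4.8 [ 438.  -273.3   49.4] [-0.579  0.528  1.996 -0.006  0.569  0.993] [-0.001  0.002 -0.    -0.002 -0.002 -0.   ] 0.3571324589804572
4.85 [ 437.9 -273.2   49.3] [-0.579  0.528  1.996 -0.006  0.569  0.993] [-0.     0.     0.002  0.001  0.002 -0.001] 0.1394504534377402
```

View pics/w2.png

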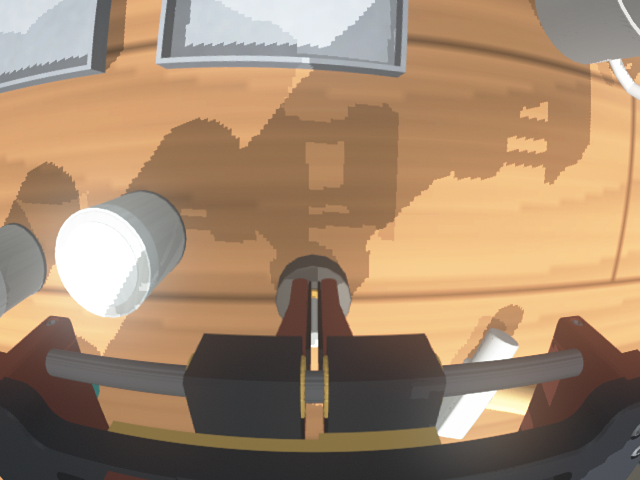

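Call:
jog_arm([
  [0,0,20],
  [0,0,20],
  [0,0,20],
], yaw=[0,0,0])

```text
t: 5.15
ee_pos: [434.5, -271.1, 106.4]
orientation: [3.118, 0.007, 0.046]
ft_force: [0.3, -0.3, 0.7]
width: 0.3
```

```bash
cat >> h.py <<'E'
def st():
    o=ctrl.get_obs(); R=cv2.Rodrigues(np.array(o["orientation"]))[0]
    print("t%.2f"%o["t"],np.round(o["ee_pos"],1),"tilt",np.round(R[:2,2],3),"yaw",round(np.degrees(np.arctan2(R[1,0],R[0,0])),1),"q",np.round(o["qpos"],3),"F",np.round(o["ft_force"],1),"tau",np.round(o["joint_torque"],1),"w",round(o["width"],1))
E
python3 -c "
from h import *
st();ctrl.get_image('top');st();ctrl.get_image('top');st()"
```

```text
t5.15 [ 434.5 -271.1  106.4] tilt [ 0.029 -0.023] yaw 0.3 q [-0.579  0.422  1.979 -0.005  0.703  0.991] F [ 0.3 -0.3  0.7] tau [  0.  -42.9 -18.3   0.   -0.9   0. ] w 0.3
t5.20 [ 436.5 -272.3  110. ] tilt [ 0.034 -0.026] yaw 0.3 q [-0.579  0.416  1.977 -0.005  0.706  0.991] F [ 0.8 -1.1  2.3] tau [ -0.1 -35.4 -15.2   0.   -0.2   0. ] w 0.8
t5.25 [ 436.7 -272.5  108.8] tilt [ 0.035 -0.027] yaw 0.3 q [-0.579  0.419  1.977 -0.005  0.701  0.991] F [-0.4  0.1  0.2] tau [  0.  -46.6 -18.4   0.    0.4  -0. ] w 0.4
```

Call:
jog_arm([
  [0,0,0],
  [0,0,0],
  [0,0,0],
  [0,0,0],
], yaw=[0,0,0,0], gripper=0.4)

```text
t: 5.58
ee_pos: [435.6, -271.8, 106.6]
orientation: [3.115, 0.007, 0.052]
ft_force: [0.1, -0.7, -0.8]
width: 23.9
```

```bash
python3 -c "
from h import *
st();ctrl.get_image('top');st()"
```

```text
t5.58 [ 435.6 -271.8  106.6] tilt [ 0.033 -0.026] yaw 0.3 q [-0.579  0.422  1.98  -0.005  0.698  0.992] F [ 0.1 -0.7 -0.8] tau [  0.  -46.4 -19.1   0.   -0.2   0. ] w 23.9
t5.63 [ 435.4 -271.7  106.4] tilt [ 0.033 -0.026] yaw 0.3 q [-0.579  0.422  1.98  -0.005  0.699  0.992] F [-0.5 -0.6  0.7] tau [  0.  -46.6 -19.4   0.   -0.3   0. ] w 27.5
```

Call:
jog_arm([
  [0,0,0],
  [0,0,0],
  [0,0,0],
  [0,0,0],
], yaw=[0,0,0,0])

```text
t: 5.97
ee_pos: [434.5, -271.1, 104.5]
orientation: [3.118, 0.007, 0.046]
ft_force: [0.1, -0.1, 0.6]
width: 51.8
```

```bash
python3 -c "
from h import *
st();ctrl.get_image('top');st()"
```

```text
t5.97 [ 434.5 -271.1  104.5] tilt [ 0.03  -0.024] yaw 0.3 q [-0.579  0.425  1.981 -0.005  0.698  0.992] F [ 0.1 -0.1  0.6] tau [ -0.  -46.  -18.9   0.   -0.2   0. ] w 51.8
t6.02 [ 434.5 -271.1  104.6] tilt [ 0.03  -0.024] yaw 0.3 q [-0.579  0.425  1.981 -0.005  0.698  0.991] F [-0.2 -0.2  0.2] tau [  0.  -46.2 -19.    0.   -0.2   0. ] w 52.4
```

Call:
jog_arm([
  [-3,2,30],
  [-3,2,30],
  [-3,2,0],
  [0,0,0],
  [0,0,0],
  [0,0,0],
], yaw=[0,0,0,0,0,0])

```text
t: 6.52
ee_pos: [424.2, -264.2, 164.6]
orientation: [3.119, 0.007, 0.042]
ft_force: [-0.4, -0.3, 0.7]
width: 52.6
```

```bash
python3 -c "
from h import *
st()"
```

```text
t6.52 [ 424.2 -264.2  164.6] tilt [ 0.027 -0.022] yaw 0.3 q [-0.579  0.31   1.971 -0.005  0.827  0.991] F [-0.4 -0.3  0.7] tau [  0.  -43.1 -22.6   0.   -0.2   0. ] w 52.6
```

Call:
jog_arm([
  [0,0,0],
  [0,0,0],
  [0,0,0],
  [0,0,0],
], yaw=[0,0,0,0])

```text
t: 6.85
ee_pos: [423.1, -263.6, 161.7]
orientation: [3.122, 0.007, 0.036]
ft_force: [-0.9, 0.5, 0.5]
width: 53.0
```

```bash
python3 -c "
from h import *
st()"
```

```text
t6.85 [ 423.1 -263.6  161.7] tilt [ 0.023 -0.019] yaw 0.3 q [-0.579  0.314  1.972 -0.005  0.825  0.991] F [-0.9  0.5  0.5] tau [  0.  -42.6 -22.1   0.   -0.2   0. ] w 53.0
```

Call:
jog_arm([
  [0,0,-10],
  [0,0,-10],
  [0,0,-10],
  [0,0,-10],
  [0,0,-10],
  [0,0,-10],
  [0,0,-10],
  [0,0,-10],
], yaw=[0,0,0,0,0,0,0,0])

```text
t: 7.52
ee_pos: [422.2, -262.9, 72.5]
orientation: [3.123, 0.007, 0.034]
ft_force: [-0.2, 0.2, 0.0]
width: 52.5
```

```bash
python3 -c "
from h import *
st()"
```

```text
t7.52 [ 422.2 -262.9   72.5] tilt [ 0.022 -0.018] yaw 0.3 q [-0.579  0.471  2.018 -0.006  0.625  0.992] F [-0.2  0.2  0. ] tau [  0.  -48.1 -16.5   0.    0.2  -0. ] w 52.5
```

Call:
jog_arm([
  [1,-0.5,-9],
  [1,0,-9],
  [1,0,-9],
  [0,0,-8],
  [0,0,-4],
], yaw=[0,0,0,0,0])

```text
t: 7.93
ee_pos: [423.9, -262.5, 26.6]
orientation: [3.126, 0.007, 0.028]
ft_force: [0.3, 0.1, 0.5]
width: 52.5
```

```bash
python3 -c "
from h import *
st()"
```

```text
t7.93 [ 423.9 -262.5   26.6] tilt [ 0.018 -0.016] yaw 0.3 q [-0.576  0.563  2.021 -0.007  0.534  0.996] F [0.3 0.1 0.5] tau [  0.  -49.2 -13.6   0.   -0.1   0. ] w 52.5
```

Call:
jog_arm([
  [0,0,2],
  [0,0,1],
  [0,0,0.5],
  [0,0,0.5],
  [0,0,0],
  [0,0,0],
], yaw=[0,0,0,0,0,0], gripper=1)

```text
t: 8.43
ee_pos: [424.5, -262.9, 31.1]
orientation: [3.125, 0.007, 0.03]
ft_force: [0.1, 0.2, -0.1]
width: 16.1
```

```bash
python3 -c "
from h import *
st()"
```

```text
t8.43 [ 424.5 -262.9   31.1] tilt [ 0.019 -0.017] yaw 0.3 q [-0.576  0.554  2.02  -0.007  0.542  0.996] F [ 0.1  0.2 -0.1] tau [  0.2 -48.4 -13.7   0.1  -0.1   0. ] w 16.1
```

Call:
jog_arm([
  [0,0,0],
  [0,0,0],
  [0,0,0],
  [0,0,0],
], yaw=[0,0,0,0])

```text
t: 8.77
ee_pos: [424.8, -263.2, 32.0]
orientation: [3.124, 0.007, 0.032]
ft_force: [0.3, -0.4, -1.2]
width: 7.5
```

```bash
python3 -c "
from h import *
st()"
```

```text
t8.77 [ 424.8 -263.2   32. ] tilt [ 0.02  -0.017] yaw 0.3 q [-0.576  0.552  2.02  -0.007  0.543  0.996] F [ 0.3 -0.4 -1.2] tau [ -0.  -48.9 -14.    0.   -0.2   0. ] w 7.5
```

Call:
jog_arm([
  [0,0,8],
  [0,0,14],
  [0,0,16],
  [0,0,16],
  [0,0,16],
  [0,0,12],
  [0,0,6],
], yaw=[0,0,0,0,0,0,0])

```text
t: 9.35
ee_pos: [422.3, -261.4, 124.0]
orientation: [3.128, 0.007, 0.023]
ft_force: [-0.5, -0.1, -0.9]
width: 7.6
```

Call:
jog_arm([
  [6,12,0],
  [12,23,0],
  [12,23,0],
  [12,23,0],
  [12,23,0],
  [12,23,0],
  [12,23,0],
  [12,23,0],
  [12,23,0],
  [12,23,0],
  [12,23,0],
  [12,23,0],
  [12,23,0],
  [12,23,0],
  [8,15,0],
  [4,8,0],
  [0,0,0],
], yaw=[0,0,0,0,0,0,0,0,0,0,0,0,0,0,0,0,0])

```text
t: 10.77
ee_pos: [600.5, 89.3, 127.9]
orientation: [3.125, 0.001, 0.025]
ft_force: [-1.0, -0.0, -2.0]
width: 7.3
```

```bash
python3 -c "
from h import *
st()"
```

```text
t10.77 [600.5  89.3 127.9] tilt [ 0.016 -0.016] yaw 0.1 q [ 0.137  0.511  1.742 -0.024  0.875  1.723] F [-1. -0. -2.] tau [  0.8 -55.3 -23.3   0.   -0.1   0.2] w 7.3
```

Call:
jog_arm([
  [2,-1,-10],
  [1,-1,-10],
  [1,-1,-10],
  [0,0,-10],
  [0,0,-10],
  [0,0,-10],
  [0,0,-8],
  [0,0,-6],
  [0,0,-4],
], yaw=[1,0,0,0,0,0,0,0,0])

```text
t: 11.52
ee_pos: [600.6, 80.5, 40.0]
orientation: [3.124, 0.024, 0.016]
ft_force: [-0.3, -1.1, 0.0]
width: 7.3
```

```bash
python3 -c "
from h import *
st()
im=ctrl.get_image('wrist'); cv2.imwrite('pics/w3.png',im['img'])"
```

```text
t11.52 [600.6  80.5  40. ] tilt [ 0.01  -0.018] yaw 0.9 q [ 0.123  0.644  1.768 -0.028  0.722  1.699] F [-0.3 -1.1  0. ] tau [ -0.1 -59.1 -18.9  -0.   -0.1  -0. ] w 7.3
```

View pics/w3.png

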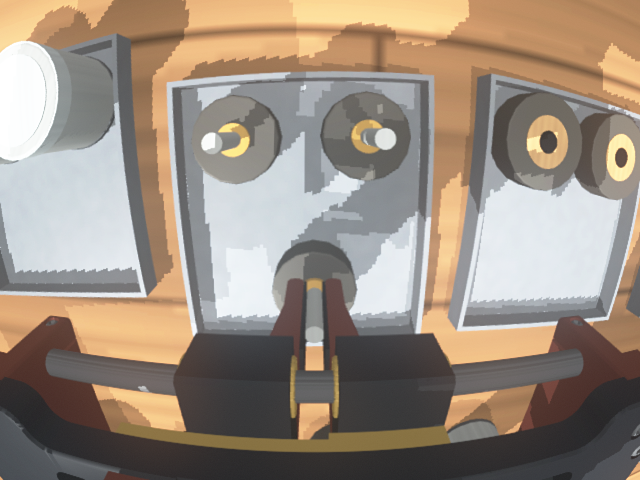

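The wheel hangs over the free half of the mounted-wheel tray, at (315,275). I lower it to contact.

Call:
jog_arm([
  [0,0.5,-2],
  [0,0.5,-2],
  [0,0.5,-1],
  [0,0,-1],
], yaw=[0,0,0,0])

```text
t: 11.9
ee_pos: [600.8, 82.1, 34.1]
orientation: [3.123, 0.025, 0.016]
ft_force: [-4.7, -2.9, 14.5]
width: 7.1
```

```bash
python3 -c "
from h import *
st()"
```

```text
t11.90 [600.8  82.1  34.1] tilt [ 0.01  -0.018] yaw 0.9 q [ 0.126  0.654  1.768 -0.029  0.712  1.703] F [-4.7 -2.9 14.5] tau [  1.6 -50.9 -18.2   0.5  -1.7   0. ] w 7.1
```

Contact, about 14 N. Releasing to a partial opening, then rising.

Call:
jog_arm([
  [0,0,0],
  [0,0,0],
  [0,0,0],
  [0,0,0],
  [0,0,0],
], yaw=[0,0,0,0,0], gripper=0.6)

```text
t: 12.32
ee_pos: [602.7, 82.7, 36.4]
orientation: [3.124, 0.026, 0.023]
ft_force: [0.1, 0.4, 0.2]
width: 34.3
```

```bash
python3 -c "
from h import *
st()"
```

```text
t12.32 [602.7  82.7  36.4] tilt [ 0.015 -0.017] yaw 1.0 q [ 0.127  0.651  1.766 -0.029  0.712  1.703] F [0.1 0.4 0.2] tau [ -0.  -58.4 -18.5  -0.   -0.1   0. ] w 34.3
```

Call:
jog_arm([
  [0,0,8],
  [0,0,14],
  [0,0,16],
  [0,0,16],
  [0,0,16],
  [0,0,12],
  [-8,-1,0],
  [-18,-3,0],
  [-18,-3,0],
  [-18,-3,0],
  [-18,-4,0],
  [-18,-4,0],
  [-18,-4,0],
  [-18,-3,0],
  [-12,-2,0],
  [-4,-1,0],
], yaw=[0,0,0,0,0,0,0,0,0,0,0,0,0,0,0,0])

```text
t: 13.65
ee_pos: [441.5, 53.5, 131.1]
orientation: [3.125, 0.027, 0.032]
ft_force: [0.2, -0.7, 0.2]
width: 35.0
```

```bash
python3 -c "
from h import *
st()
im=ctrl.get_image('top'); cv2.imwrite('pics/t3.png',im['img'])"
```

```text
t13.65 [441.5  53.5 131.1] tilt [ 0.021 -0.016] yaw 1.0 q [ 0.107  0.302  2.096 -0.028  0.725  1.681] F [ 0.2 -0.7  0.2] tau [  0.1 -38.4 -19.7  -0.   -0.2   0. ] w 35.0
```

View pics/t3.png

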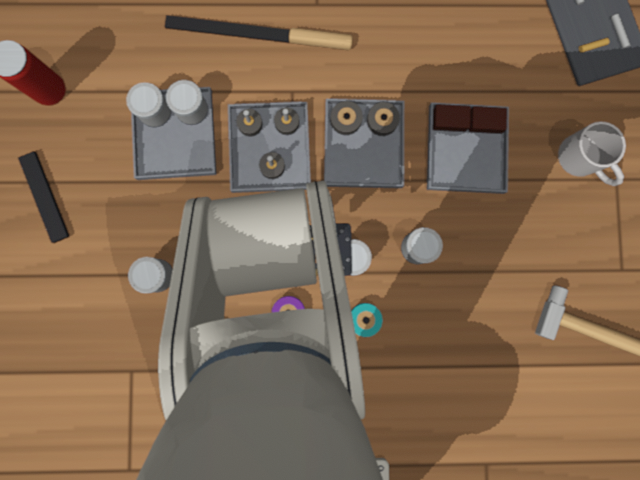

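The mounted wheel stands upright in its tray at (271,165). Next, the plain wheel.

Call:
jog_arm([
  [3,0,0],
  [3,1,-6],
  [1,0,-10],
  [1,0,-10],
  [0,0,-10],
  [0,0,-10],
  [0,0,-10],
  [0,0,-10],
  [0,0,-8],
], yaw=[-1,0,0,0,0,0,0,0,0], gripper=0)

```text
t: 14.45
ee_pos: [458.8, 55.8, 50.8]
orientation: [3.126, -0.004, 0.046]
ft_force: [0.2, 0.4, -0.3]
width: 87.2
```

```bash
python3 -c "
from h import *
st()
im=ctrl.get_image('wrist'); cv2.imwrite('pics/w4.png',im['img'])"
```

```text
t14.45 [458.8  55.8  50.8] tilt [ 0.03  -0.016] yaw -0.1 q [ 0.108  0.481  2.098 -0.037  0.536  1.712] F [ 0.2  0.4 -0.3] tau [ -0.  -45.8 -13.6  -0.    0.1  -0. ] w 87.2
```

View pics/w4.png

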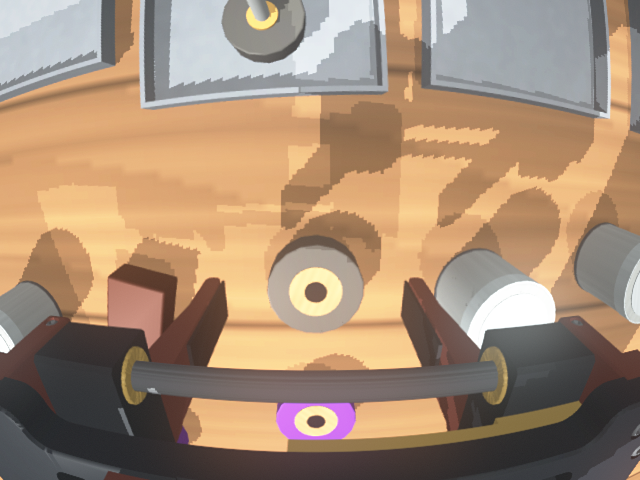

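Call:
jog_arm([
  [-3,0,-8],
  [-3,0,-10],
  [-3,0,-10],
  [-1,0,-7],
  [-1,0,-5],
], yaw=[0,0,0,0,0])

```text
t: 14.92
ee_pos: [449.4, 56.2, 5.8]
orientation: [3.126, -0.004, 0.044]
ft_force: [-0.7, 0.5, 0.1]
width: 88.1
```

```bash
python3 -c "
from h import *
st()"
```

```text
t14.92 [449.4  56.2   5.8] tilt [ 0.028 -0.016] yaw -0.1 q [ 0.111  0.572  2.122 -0.046  0.421  1.725] F [-0.7  0.5  0.1] tau [ -0.  -46.3  -9.7  -0.   -0.   -0. ] w 88.1
```

Call:
jog_arm([
  [0,0,-1.5],
  [0,0,-0.5],
  [0,0,-0.5],
  [0,0,-0.5],
  [0,0,0],
  [0,0,0],
  [0,0,0],
], yaw=[0,0,0,0,0,0,0], gripper=1)

```text
t: 15.5
ee_pos: [450.7, 56.3, 2.5]
orientation: [3.126, -0.003, 0.046]
ft_force: [-0.0, -1.0, -1.6]
width: 55.7
```

```bash
python3 -c "
from h import *
st()"
```

```text
t15.50 [450.7  56.3   2.5] tilt [ 0.029 -0.016] yaw -0.1 q [ 0.111  0.58   2.12  -0.046  0.415  1.726] F [-0.  -1.  -1.6] tau [ -0.  -46.4 -10.   -0.   -0.2   0. ] w 55.7
```

Call:
jog_arm([
  [0,0,6],
  [0,0,12],
  [0,0,16],
  [0,0,16],
  [0,0,16],
  [0,0,12],
  [0,0,6],
], yaw=[0,0,0,0,0,0,0])

```text
t: 16.08
ee_pos: [448.4, 56.1, 91.0]
orientation: [3.126, -0.004, 0.04]
ft_force: [0.2, -0.0, -1.0]
width: 55.4
```

Call:
jog_arm([
  [6,-5,0],
  [14,-12,0],
  [18,-15,0],
  [18,-15,0],
  [18,-15,0],
  [18,-15,0],
  [18,-15,0],
  [18,-15,0],
  [14,-12,0],
  [8,-7,0],
  [3,-2,0],
], yaw=[0,0,0,0,0,0,0,0,0,0,0])

```text
t: 17.0
ee_pos: [607.2, -81.8, 87.6]
orientation: [3.126, 0.001, 0.035]
ft_force: [0.5, -0.3, -1.0]
width: 55.6
```

```bash
python3 -c "
from h import *
st()"
```

```text
t17.00 [607.2 -81.8  87.6] tilt [ 0.022 -0.015] yaw 0.0 q [-0.147  0.572  1.753 -0.017  0.792  1.435] F [ 0.5 -0.3 -1. ] tau [ -0.2 -57.6 -21.3  -0.1  -0.2  -0.1] w 55.6
```

Call:
jog_arm([
  [2,2,-5],
  [1,2,-10],
  [0,1,-10],
  [0,1,-10],
  [0,0,-10],
  [0,0,-8],
  [0,0,-6],
], yaw=[-1.4,0,0,0,0,0,0])

```text
t: 17.58
ee_pos: [607.2, -74.3, 21.7]
orientation: [3.126, -0.034, 0.028]
ft_force: [0.1, 0.2, -2.4]
width: 55.7
```

```bash
python3 -c "
from h import *
st()
im=ctrl.get_image('wrist'); cv2.imwrite('pics/w5.png',im['img'])"
```

```text
t17.58 [607.2 -74.3  21.7] tilt [ 0.018 -0.015] yaw -1.2 q [-0.135  0.676  1.765 -0.02   0.682  1.473] F [ 0.1  0.2 -2.4] tau [ -0.  -60.8 -18.3  -0.   -0.   -0. ] w 55.7
```

View pics/w5.png

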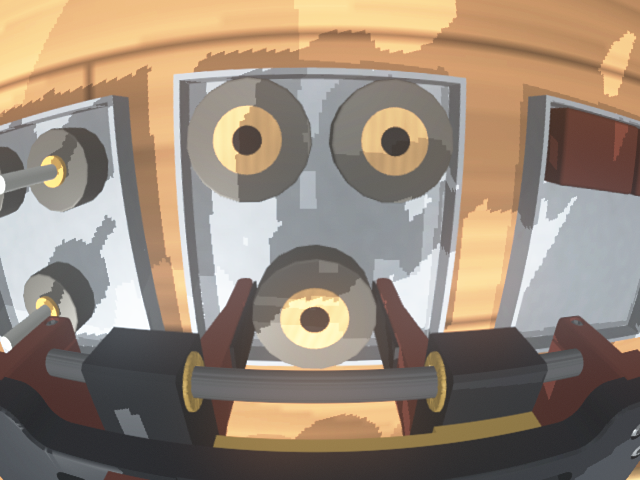

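The wheel is inside the tray outline at (315,320). Lowering the rest.

Call:
jog_arm([
  [1,-1,-4],
  [1,-1,-4],
  [0,-0.5,-3],
  [0,0,-2],
  [0,0,-1],
], yaw=[0,0,0,0,0])

```text
t: 18.05
ee_pos: [608.7, -77.0, 5.1]
orientation: [3.127, -0.033, 0.025]
ft_force: [-4.9, 1.3, 8.0]
width: 55.6
```

```bash
python3 -c "
from h import *
st()"
```

```text
t18.05 [608.7 -77.    5.1] tilt [ 0.016 -0.015] yaw -1.2 q [-0.139  0.705  1.76  -0.021  0.659  1.47 ] F [-4.9  1.3  8. ] tau [ -0.3 -57.7 -18.2  -0.1  -1.    0. ] w 55.6
```

Call:
jog_arm([
  [0,0,0],
  [0,0,0],
  [0,0,0],
  [0,0,0],
], yaw=[0,0,0,0], gripper=0.15)

```text
t: 18.38
ee_pos: [610.0, -77.3, 6.4]
orientation: [3.126, -0.034, 0.029]
ft_force: [-1.0, 0.6, 0.4]
width: 74.3
```

Call:
jog_arm([
  [0,0,5],
  [0,0,10],
  [0,0,16],
  [0,0,16],
  [0,0,16],
  [0,0,16],
  [0,0,10],
], yaw=[0,0,0,0,0,0,0])

```text
t: 18.97
ee_pos: [608.7, -77.1, 101.5]
orientation: [3.126, -0.033, 0.026]
ft_force: [0.5, -0.2, -0.5]
width: 74.8
```

```bash
python3 -c "
from h import *
st()
im=ctrl.get_image('wrist'); cv2.imwrite('pics/w6.png',im['img'])"
```

```text
t18.97 [608.7 -77.1 101.5] tilt [ 0.017 -0.015] yaw -1.2 q [-0.139  0.555  1.742 -0.017  0.826  1.465] F [ 0.5 -0.2 -0.5] tau [  0.  -54.8 -20.9  -0.   -0.2   0. ] w 74.8
```

View pics/w6.png

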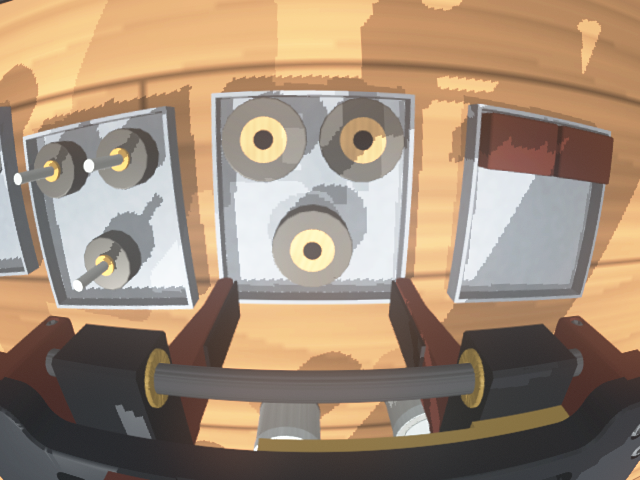

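The plain wheel lies flat in its tray at (312,250). Next, the block.

Call:
jog_arm([
  [-6,8,0],
  [-12,16,0],
  [-15,20,0],
  [-15,20,0],
  [-15,20,0],
  [-15,20,0],
  [-15,20,0],
  [-15,20,0],
  [-15,20,0],
  [-15,20,0],
  [-15,20,0],
  [-12,16,0],
  [-8,12,0],
  [-5,7,0],
  [-2,3,0],
], yaw=[-1,-1,-1,-1,-1,-1,-1,-1,-1,-1,-1,-1,-1,0,0])

```text
t: 20.27
ee_pos: [422.1, 171.8, 106.7]
orientation: [3.095, -0.409, 0.041]
ft_force: [-0.1, 0.1, 0.6]
width: 74.6
```

```bash
python3 -c "
from h import *
st()
im=ctrl.get_image('wrist'); cv2.imwrite('pics/w7.png',im['img'])"
```

```text
t20.27 [422.1 171.8 106.7] tilt [ 0.024 -0.023] yaw -15.1 q [ 0.381  0.365  2.083 -0.048  0.681  2.252] F [-0.1  0.1  0.6] tau [ -0.1 -41.1 -17.6  -0.1  -0.1   0.1] w 74.6
```

View pics/w7.png

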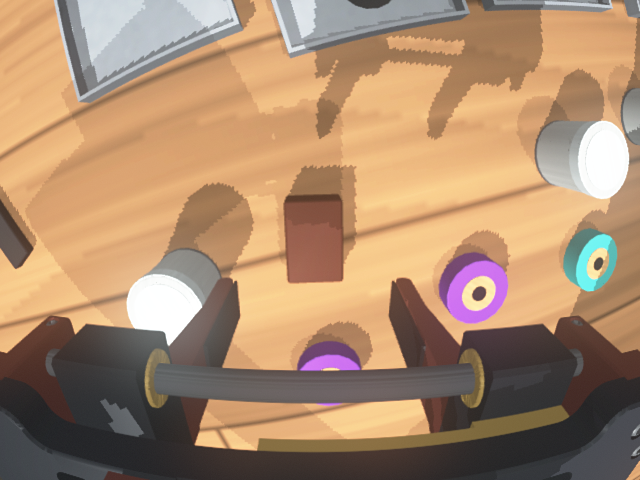

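Call:
jog_arm([
  [1,-1,-8],
  [1,-1,-10],
  [0,0,-10],
  [0,0,-10],
  [0,0,-10],
  [0,0,-10],
  [0,0,-10],
  [0,0,-8],
  [0,0,-6],
], yaw=[0.5,0,0,0,0,0,0,0,0])

```text
t: 21.07
ee_pos: [429.2, 164.3, 16.0]
orientation: [3.097, -0.401, 0.045]
ft_force: [0.4, 0.9, 0.3]
width: 74.6
```

```bash
python3 -c "
from h import *
st()"
```

```text
t21.07 [429.2 164.3  16. ] tilt [ 0.026 -0.022] yaw -14.8 q [ 0.36   0.556  2.101 -0.067  0.468  2.248] F [0.4 0.9 0.3] tau [  0.2 -47.  -11.1  -0.    0.   -0. ] w 74.6
```

Call:
jog_arm([
  [-1,1,-6],
  [-1,1,-4],
  [0,0.5,-1.5],
], yaw=[0,0,0])

```text
t: 21.32
ee_pos: [426.8, 165.5, 1.4]
orientation: [3.095, -0.404, 0.042]
ft_force: [-0.2, -0.7, 0.2]
width: 74.5
```

Call:
jog_arm([
  [0,0,0],
  [0,0,-0.5],
  [0,0,0],
  [0,0,-0.5],
  [0,0,0],
  [0,0,0],
  [0,0,0],
], yaw=[0,0,0,0,0,0,0], gripper=1)

```text
t: 21.9
ee_pos: [428.3, 166.6, 1.8]
orientation: [3.097, -0.403, 0.047]
ft_force: [-0.7, 0.4, -0.3]
width: 39.9
```

```bash
python3 -c "
from h import *
st()"
```

```text
t21.90 [428.3 166.6   1.8] tilt [ 0.028 -0.022] yaw -14.8 q [ 0.366  0.587  2.102 -0.072  0.435  2.26 ] F [-0.7  0.4 -0.3] tau [  0.  -46.9 -10.2  -0.1  -0.1   0. ] w 39.9
```

Call:
jog_arm([
  [0,0,6],
  [0,0,12],
  [0,0,16],
  [0,0,16],
  [0,0,16],
  [0,0,16],
  [0,0,10],
  [0,0,4],
], yaw=[0,0,0,0,0,0,0,0])

```text
t: 22.57
ee_pos: [424.8, 165.1, 102.6]
orientation: [3.094, -0.402, 0.038]
ft_force: [0.2, -0.2, -2.1]
width: 39.9
```

Call:
jog_arm([
  [4,-10,0],
  [8,-20,0],
  [10,-25,0],
  [10,-25,0],
  [10,-25,0],
  [10,-25,0],
  [10,-25,0],
  [10,-25,0],
  [10,-25,0],
  [10,-25,0],
  [10,-25,0],
  [10,-25,0],
  [10,-25,0],
  [10,-25,0],
  [10,-25,0],
  [10,-25,0],
  [8,-20,0],
  [6,-13,0],
  [3,-6,0],
  [0,0,0],
], yaw=[0,1,1,1,1,1,1,1,1,1,1,1,0,0,0,0,0,0,0,0])

```text
t: 24.23
ee_pos: [586.9, -289.4, 88.8]
orientation: [3.124, -0.085, 0.011]
ft_force: [0.3, 0.5, -0.8]
width: 39.5
```

```bash
python3 -c "
from h import *
st()"
```

```text
t24.23 [ 586.9 -289.4   88.8] tilt [ 0.007 -0.016] yaw -3.1 q [-0.471  0.623  1.646 -0.015  0.859  1.164] F [ 0.3  0.5 -0.8] tau [ -0.6 -61.2 -23.   -0.   -0.   -0.1] w 39.5
```

Call:
jog_arm([
  [3,7,0],
  [4,9,0],
  [4,9,-4],
  [2,4,-8],
  [0,1,-10],
  [0,0,-10],
  [0,0,-10],
  [0,0,-10],
  [0,0,-6],
  [0,0,-4],
], yaw=[0,0,0,0,0,0,0,0,0,0])

```text
t: 25.07
ee_pos: [597.8, -249.9, 18.3]
orientation: [3.128, -0.076, 0.003]
ft_force: [-0.7, -0.2, -0.2]
width: 39.9
```

```bash
python3 -c "
from h import *
st()
im=ctrl.get_image('wrist'); cv2.imwrite('pics/w8.png',im['img'])"
```

```text
t25.07 [ 597.8 -249.9   18.3] tilt [ 0.001 -0.013] yaw -2.8 q [-0.409  0.721  1.67  -0.017  0.744  1.223] F [-0.7 -0.2 -0.2] tau [  0.2 -63.7 -19.4   0.   -0.    0. ] w 39.9
```

View pics/w8.png

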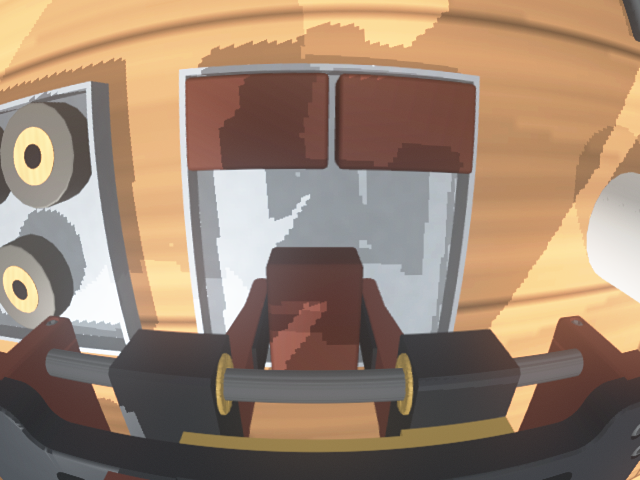

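The block hangs over the free floor with its rear end close to the near wall. I shift it +6 in x and -6 in y, then lower.

Call:
jog_arm([
  [3,-3,0],
  [2,-3,-2],
  [1,-1,-3],
  [0,0,-3],
  [0,0,-2],
  [0,0,-2],
], yaw=[-0.5,0,0,0,0,0])

```text
t: 25.62
ee_pos: [604.9, -259.5, 5.6]
orientation: [3.126, -0.094, 0.005]
ft_force: [0.8, 0.5, -0.8]
width: 39.6
```

```bash
python3 -c "
from h import *
st()"
```

```text
t25.62 [ 604.9 -259.5    5.6] tilt [ 0.003 -0.014] yaw -3.5 q [-0.418  0.75   1.646 -0.017  0.737  1.226] F [ 0.8  0.5 -0.8] tau [ -0.  -64.6 -19.2  -0.   -0.   -0. ] w 39.6
```

Call:
jog_arm([
  [0,0,-1],
  [0,0,-1],
], yaw=[0,0])

```text
t: 25.78
ee_pos: [604.9, -259.5, 5.0]
orientation: [3.127, -0.095, 0.004]
ft_force: [-5.0, 1.9, 12.5]
width: 40.0
```

```bash
python3 -c "
from h import *
st()"
```

```text
t25.78 [ 604.9 -259.5    5. ] tilt [ 0.002 -0.014] yaw -3.5 q [-0.418  0.751  1.646 -0.017  0.736  1.226] F [-5.   1.9 12.5] tau [ -0.  -57.  -18.9  -0.1  -1.4   0.1] w 40.0
```

Call:
jog_arm([
  [0,0,0],
  [0,0,0],
  [0,0,0],
  [0,0,0],
  [0,0,0],
], yaw=[0,0,0,0,0], gripper=0.2)

```text
t: 26.2
ee_pos: [605.5, -259.7, 6.0]
orientation: [3.126, -0.095, 0.007]
ft_force: [0.9, 1.0, -0.2]
width: 68.6
```

Call:
jog_arm([
  [0,0,5],
  [0,0,10],
  [0,0,16],
  [0,0,16],
  [0,0,16],
  [0,0,16],
  [0,0,10],
  [0,0,4],
], yaw=[0,0,0,0,0,0,0,0])

```text
t: 26.87
ee_pos: [604.2, -259.0, 105.4]
orientation: [3.127, -0.094, 0.004]
ft_force: [0.6, -0.7, -0.2]
width: 70.0
```

```bash
python3 -c "
from h import *
st()
im=ctrl.get_image('wrist'); cv2.imwrite('pics/w9.png',im['img'])"
```

```text
t26.87 [ 604.2 -259.   105.4] tilt [ 0.002 -0.013] yaw -3.5 q [-0.418  0.607  1.628 -0.015  0.899  1.222] F [ 0.6 -0.7 -0.2] tau [  0.  -60.3 -22.9  -0.   -0.   -0. ] w 70.0
```

View pics/w9.png

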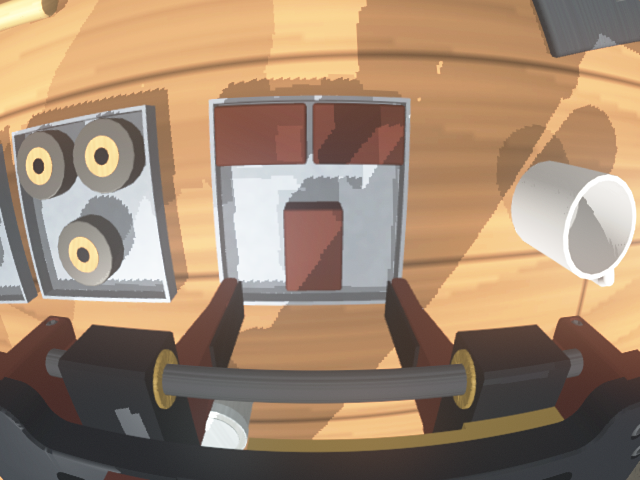

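The block is down flat in its tray at (313,247). Now the tin at (458,-168).

Call:
jog_arm([
  [-6,4,0],
  [-12,7,0],
  [-16,10,0],
  [-16,10,0],
  [-16,10,0],
  [-16,10,0],
  [-16,10,0],
  [-16,10,0],
  [-14,8,0],
  [-10,6,0],
  [-4,2,0],
  [0,0,0],
], yaw=[0,1,1,1,0,0,0,0,0,0,0,0], gripper=0)

```text
t: 27.92
ee_pos: [444.5, -163.2, 97.5]
orientation: [3.134, -0.008, -0.019]
ft_force: [1.0, 0.2, 0.3]
width: 87.8
```

```bash
python3 -c "
from h import *
st()"
```

```text
t27.92 [ 444.5 -163.2   97.5] tilt [-0.012 -0.007] yaw -0.3 q [-0.37   0.41   2.035 -0.017  0.705  1.219] F [1.  0.2 0.3] tau [  0.1 -44.1 -17.2   0.   -0.1   0. ] w 87.8
```

Call:
jog_arm([
  [5,-2,0],
  [4,-1,-6],
  [2,-1,-10],
  [1,0,-10],
  [0,0,-10],
  [0,0,-10],
  [0,0,-10],
  [0,0,-8],
  [0,0,-5],
], yaw=[0,0,0,0,0,0,0,0,0])

```text
t: 28.67
ee_pos: [460.5, -169.1, 20.0]
orientation: [3.134, -0.009, -0.016]
ft_force: [-0.7, -0.6, -0.1]
width: 88.1
```

```bash
python3 -c "
from h import *
st()
im=ctrl.get_image('wrist'); cv2.imwrite('pics/w10.png',im['img'])"
```

```text
t28.67 [ 460.5 -169.1   20. ] tilt [-0.01  -0.008] yaw -0.3 q [-0.369  0.577  2.019 -0.021  0.553  1.225] F [-0.7 -0.6 -0.1] tau [  0.  -49.7 -13.1   0.    0.   -0. ] w 88.1
```

View pics/w10.png

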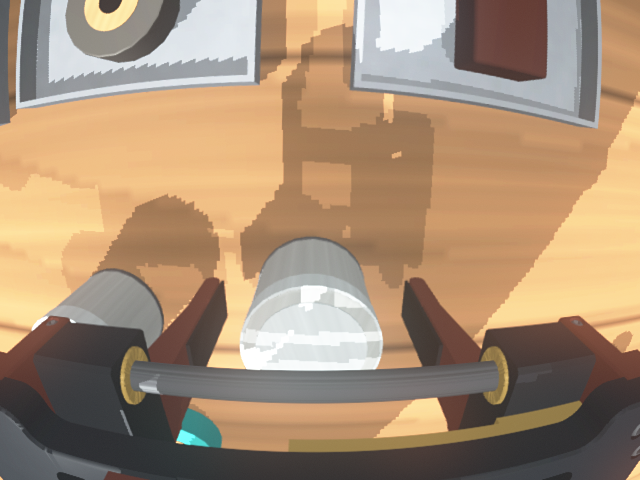

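Call:
jog_arm([
  [0,0,0],
  [0,0,0],
  [0,0,0],
  [0,0,0],
  [0,0,0],
  [0,0,0],
  [0,0,0],
], yaw=[0,0,0,0,0,0,0], gripper=1)

```text
t: 29.3
ee_pos: [460.4, -169.0, 20.2]
orientation: [3.134, -0.009, -0.016]
ft_force: [-0.1, -0.6, -1.3]
width: 55.7
```

```bash
python3 -c "
from h import *
st()"
```

```text
t29.30 [ 460.4 -169.    20.2] tilt [-0.01  -0.008] yaw -0.3 q [-0.369  0.576  2.019 -0.021  0.553  1.225] F [-0.1 -0.6 -1.3] tau [  0.  -49.4 -13.2  -0.   -0.    0. ] w 55.7
```

Call:
jog_arm([
  [0,0,4],
  [0,0,6],
  [0,0,4],
  [0,0,0],
], yaw=[0,0,0,0])

```text
t: 29.63
ee_pos: [460.4, -169.1, 35.9]
orientation: [3.134, -0.009, -0.016]
ft_force: [1.1, -0.2, -1.7]
width: 55.5
```

```bash
python3 -c "
from h import *
st()
for i in range(5): ctrl.get_image('top'); print(np.round(ctrl.get_obs()['ft_force'],1))
st()"
```

```text
t29.63 [ 460.4 -169.1   35.9] tilt [-0.01  -0.008] yaw -0.3 q [-0.369  0.545  2.018 -0.02   0.585  1.224] F [ 1.1 -0.2 -1.7] tau [  0.  -48.6 -14.   -0.    0.1  -0. ] w 55.5
[-0.   0.8 -0.7]
[ 0.4 -0.2 -1.2]
[ 0.3  0.2 -2. ]
[ 0.2  0.2 -2.3]
[-0.2  0.  -1.1]
t29.88 [ 459.8 -168.8   34.8] tilt [-0.011 -0.007] yaw -0.3 q [-0.369  0.547  2.018 -0.02   0.584  1.224] F [-0.2  0.  -1.1] tau [  0.  -49.  -14.2  -0.   -0.    0. ] w 55.5
```

About -1.4 N, so this tin is empty. I put it back.

Call:
jog_arm([
  [0,0,-4],
  [0,0,-4],
  [0,0,-3],
  [0,0,-2],
  [0,0,-1.5],
  [0,0,-1],
], yaw=[0,0,0,0,0,0])

```text
t: 30.38
ee_pos: [459.7, -168.8, 19.4]
orientation: [3.135, -0.01, -0.02]
ft_force: [-5.2, 2.3, 27.9]
width: 55.8
```

```bash
python3 -c "
from h import *
st()"
```

```text
t30.38 [ 459.7 -168.8   19.4] tilt [-0.013 -0.007] yaw -0.4 q [-0.369  0.578  2.019 -0.021  0.554  1.225] F [-5.2  2.3 27.9] tau [ -0.1 -37.3 -12.7  -0.1  -2.    0.1] w 55.8
```

Down. Release, rise, then go on to the tin at (440,-51).

Call:
jog_arm([
  [0,0,0.5],
  [0,0,0],
  [0,0,0],
  [0,0,0],
  [0,0,0],
], yaw=[0,0,0,0,0], gripper=0)

```text
t: 30.8
ee_pos: [460.0, -168.9, 19.8]
orientation: [3.134, -0.01, -0.019]
ft_force: [0.1, 0.6, -0.2]
width: 85.3
```

Call:
jog_arm([
  [0,0,5],
  [0,0,10],
  [0,0,16],
  [0,0,16],
  [0,0,14],
  [0,0,8],
  [0,0,3],
  [-2,10,0],
  [-3,20,0],
  [-3,20,0],
  [-3,20,0],
  [-3,18,0],
  [-2,12,0],
  [-1,6,0],
  [0,2,0],
], yaw=[0,0,0,0,0,0,0,0,0,0,0,0,0,0,0])

```text
t: 32.05
ee_pos: [437.4, -53.4, 95.4]
orientation: [3.136, -0.015, -0.027]
ft_force: [-0.6, -0.0, 0.1]
width: 87.8
```

```bash
python3 -c "
from h import *
st()"
```

```text
t32.05 [437.4 -53.4  95.4] tilt [-0.017 -0.006] yaw -0.5 q [-0.143  0.38   2.1   -0.013  0.678  1.447] F [-0.6 -0.   0.1] tau [ -0.  -41.1 -16.5   0.   -0.    0.1] w 87.8
```

Call:
jog_arm([
  [0,1,0],
  [0,0,-6],
  [0,0,-10],
  [0,0,-10],
  [0,0,-10],
  [0,0,-10],
  [0,0,-10],
  [0,0,-7],
  [0,0,-5],
], yaw=[0,0,0,0,0,0,0,0,0])

```text
t: 32.8
ee_pos: [438.1, -55.5, 19.9]
orientation: [3.135, -0.021, -0.025]
ft_force: [-0.8, 0.4, 1.3]
width: 87.8
```

```bash
python3 -c "
from h import *
st()
im=ctrl.get_image('wrist'); cv2.imwrite('pics/w11.png',im['img'])"
```

```text
t32.80 [438.1 -55.5  19.9] tilt [-0.016 -0.006] yaw -0.8 q [-0.147  0.541  2.118 -0.018  0.497  1.453] F [-0.8  0.4  1.3] tau [  0.1 -45.7 -10.9   0.    0.1  -0. ] w 87.8
```

View pics/w11.png

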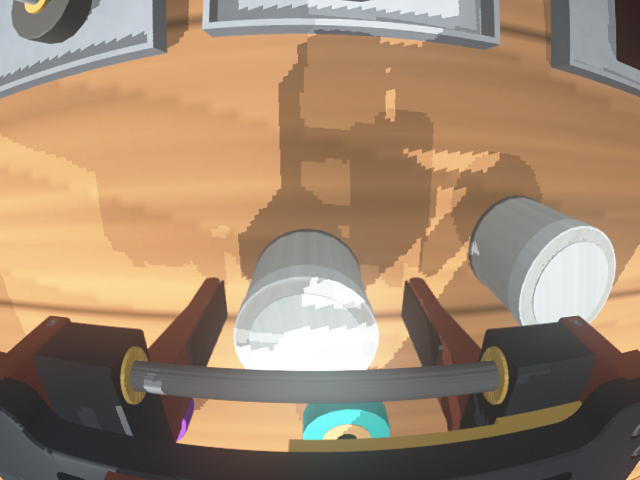

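Call:
jog_arm([
  [1,3,0],
  [0,1,0],
  [0,0,0],
  [0,0,0],
], yaw=[0,0,0,0])

```text
t: 33.18
ee_pos: [438.8, -51.5, 18.9]
orientation: [3.135, -0.023, -0.028]
ft_force: [-0.1, -0.1, -0.8]
width: 88.0
```

Call:
jog_arm([
  [0,0,0],
  [0,0,0],
  [0,0,0],
  [0,0,0],
  [0,0,0],
  [0,0,0],
  [0,0,0],
], yaw=[0,0,0,0,0,0,0], gripper=1)

```text
t: 33.77
ee_pos: [440.1, -51.5, 20.5]
orientation: [3.135, -0.022, -0.022]
ft_force: [-0.3, -0.3, -2.2]
width: 55.6
```

Call:
jog_arm([
  [0,0,4],
  [0,0,6],
  [0,0,4],
  [0,0,0],
], yaw=[0,0,0,0])

```text
t: 34.1
ee_pos: [438.2, -51.2, 34.7]
orientation: [3.135, -0.022, -0.028]
ft_force: [0.1, 0.2, -5.4]
width: 55.7
```

```bash
python3 -c "
from h import *
st()
for i in range(5): ctrl.get_image('top'); print(np.round(ctrl.get_obs()['ft_force'],1))
st()"
```

```text
t34.10 [438.2 -51.2  34.7] tilt [-0.018 -0.006] yaw -0.8 q [-0.138  0.509  2.116 -0.016  0.534  1.461] F [ 0.1  0.2 -5.4] tau [ -0.  -46.2 -12.7  -0.    0.2  -0. ] w 55.7
[-0.1  0.5 -5.6]
[-0.2  0.7 -5. ]
[ 0.1 -0.8 -6. ]
[ 0.2  0.5 -4.7]
[-0.3  0.7 -5.2]
t34.35 [438.  -51.2  34. ] tilt [-0.019 -0.006] yaw -0.8 q [-0.138  0.51   2.116 -0.016  0.533  1.462] F [-0.3  0.7 -5.2] tau [  0.  -46.6 -12.8  -0.    0.    0. ] w 55.3
```

About -5.3 N, so this is the full tin. I lift it and carry it to the tin tray.

Call:
jog_arm([
  [0,0,6],
  [0,0,12],
  [0,0,15],
  [0,0,15],
  [0,0,15],
  [0,0,12],
  [0,0,6],
  [0,0,2],
], yaw=[0,0,0,0,0,0,0,0])

```text
t: 35.02
ee_pos: [434.9, -50.8, 120.5]
orientation: [3.136, -0.022, -0.039]
ft_force: [-0.7, -0.2, -4.8]
width: 55.9
```

Call:
jog_arm([
  [4,6,0],
  [8,12,0],
  [12,18,0],
  [13,20,0],
  [13,20,0],
  [13,20,0],
  [13,20,0],
  [13,20,0],
  [13,20,0],
  [13,20,0],
  [13,20,0],
  [13,20,0],
  [13,20,0],
  [13,20,0],
  [12,18,0],
  [8,13,0],
  [5,8,0],
  [2,3,0],
  [0,0,0],
], yaw=[0,0,0,1,1,1,1,0,0,0,0,0,0,0,0,0,0,0,0])

```text
t: 36.6
ee_pos: [625.6, 270.3, 98.7]
orientation: [3.128, 0.09, -0.085]
ft_force: [-0.5, -0.3, -6.1]
width: 55.3
```

```bash
python3 -c "
from h import *
st()"
```

```text
t36.60 [625.6 270.3  98.7] tilt [-0.054 -0.013] yaw 3.3 q [0.387 0.67  1.524 0.01  1.002 1.894] F [-0.5 -0.3 -6.1] tau [  0.5 -68.4 -26.3   0.1   0.2   0.1] w 55.3
```

Call:
jog_arm([
  [2,-5,0],
  [2,-6,0],
  [2,-5,0],
  [1,-2,-5],
  [0,0,-10],
  [0,0,-10],
  [0,0,-10],
  [0,0,-8],
  [0,0,-5],
], yaw=[0,0,0,0,0,0,0,0,0])

```text
t: 37.35
ee_pos: [631.1, 245.1, 45.7]
orientation: [3.126, 0.083, -0.089]
ft_force: [-0.1, -0.5, -5.2]
width: 55.9
```

```bash
python3 -c "
from h import *
st()
im=ctrl.get_image('wrist'); cv2.imwrite('pics/w12.png',im['img'])"
```

```text
t37.35 [631.1 245.1  45.7] tilt [-0.057 -0.014] yaw 3.0 q [0.35  0.736 1.546 0.008 0.918 1.863] F [-0.1 -0.5 -5.2] tau [ -0.2 -70.9 -23.9   0.    0.3  -0. ] w 55.9
```

View pics/w12.png

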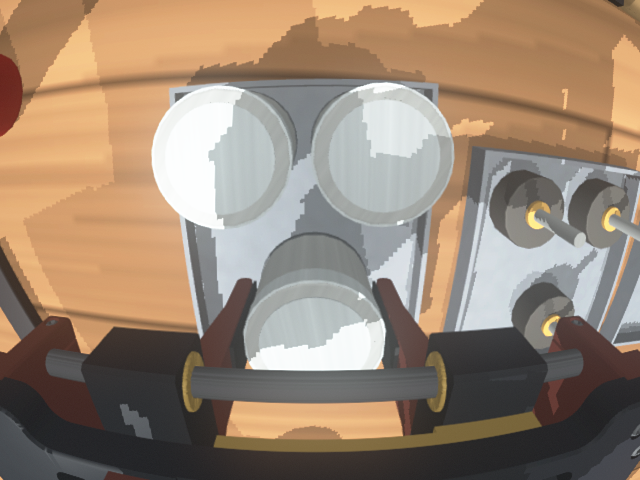

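The tin is over the free floor at (315,330), between the walls. Moving +5 in y and lowering.

Call:
jog_arm([
  [0,2,-4],
  [0,2,-5],
  [0,1,-4],
  [0,0,-3],
  [0,0,-2],
  [0,0,-1],
], yaw=[0,0,0,0,0,0])

```text
t: 37.9
ee_pos: [630.4, 251.4, 24.5]
orientation: [3.125, 0.085, -0.093]
ft_force: [-6.2, -3.4, 12.7]
width: 56.0
```

```bash
python3 -c "
from h import *
st()"
```

```text
t37.90 [630.4 251.4  24.5] tilt [-0.059 -0.015] yaw 3.1 q [0.359 0.768 1.542 0.008 0.892 1.87 ] F [-6.2 -3.4 12.7] tau [  1.  -60.  -21.9   0.4  -1.9  -0.1] w 56.0
```

Call:
jog_arm([
  [0,0,-1],
], yaw=[0])

```text
t: 37.98
ee_pos: [630.4, 251.5, 24.6]
orientation: [3.125, 0.085, -0.093]
ft_force: [-3.0, -1.3, 1.7]
width: 55.4
```

```bash
python3 -c "
from h import *
st()"
```

```text
t37.98 [630.4 251.5  24.6] tilt [-0.059 -0.016] yaw 3.1 q [0.359 0.768 1.542 0.008 0.893 1.87 ] F [-3.  -1.3  1.7] tau [  0.3 -66.1 -22.9   0.1  -0.9  -0. ] w 55.4
```

Call:
jog_arm([
  [0,0,0],
  [0,0,0],
  [0,0,0],
  [0,0,0],
  [0,0,0],
], yaw=[0,0,0,0,0], gripper=0.12)

```text
t: 38.4
ee_pos: [633.8, 252.9, 28.2]
orientation: [3.128, 0.086, -0.081]
ft_force: [0.1, -0.4, 0.7]
width: 77.2
```

Call:
jog_arm([
  [0,0,5],
  [0,0,10],
  [0,0,16],
  [0,0,16],
  [0,0,16],
  [0,0,10],
  [0,0,4],
], yaw=[0,0,0,0,0,0,0])

```text
t: 38.98
ee_pos: [633.3, 252.7, 110.7]
orientation: [3.128, 0.085, -0.082]
ft_force: [-0.1, 0.1, -0.5]
width: 77.5
```

```bash
python3 -c "
from h import *
st()
im=ctrl.get_image('wrist'); cv2.imwrite('pics/w13.png',im['img'])"
```

```text
t38.98 [633.3 252.7 110.7] tilt [-0.052 -0.013] yaw 3.1 q [0.359 0.655 1.519 0.007 1.021 1.871] F [-0.1  0.1 -0.5] tau [  0.  -64.  -24.1   0.    0.2   0. ] w 77.5
```

View pics/w13.png

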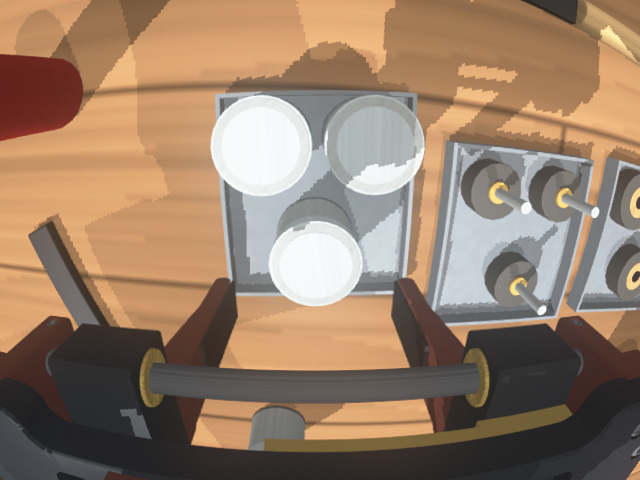

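The full tin stands upright in its tray at (315,262). As the task asks, I also lift the third tin to check it.

Call:
jog_arm([
  [-6,1,0],
  [-14,2,0],
  [-18,2,0],
  [-18,2,0],
  [-18,2,0],
  [-18,2,0],
  [-18,2,0],
  [-18,2,0],
  [-18,2,0],
  [-18,2,0],
  [-18,2,0],
  [-14,2,0],
  [-8,1,0],
  [-4,0,0],
  [0,0,0],
], yaw=[0,0,0,0,0,0,0,0,0,0,0,0,0,0,0], gripper=0)

```text
t: 40.28
ee_pos: [404.1, 272.6, 101.5]
orientation: [3.119, 0.084, -0.106]
ft_force: [-0.1, -0.1, 0.5]
width: 87.8
```

```bash
python3 -c "
from h import *
st()
im=ctrl.get_image('wrist'); cv2.imwrite('pics/w14.png',im['img'])"
```

```text
t40.28 [404.1 272.6 101.5] tilt [-0.067 -0.021] yaw 3.0 q [0.558 0.441 1.965 0.024 0.804 2.058] F [-0.1 -0.1  0.5] tau [  0.3 -46.9 -18.3   0.1   0.2   0.1] w 87.8
```

View pics/w14.png

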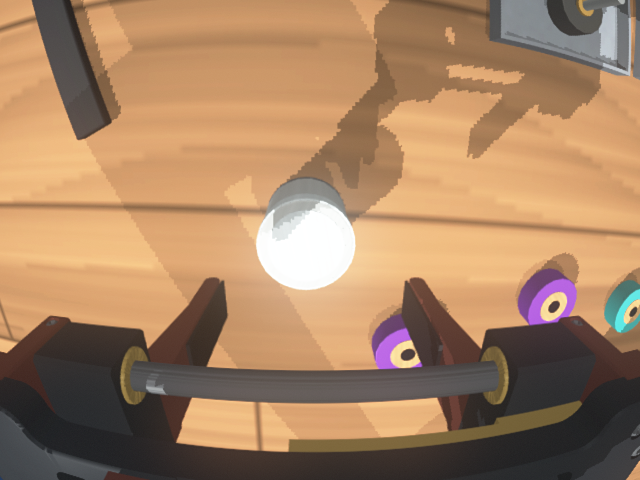

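Call:
jog_arm([
  [4,2,0],
  [4,3,-6],
  [1,1,-10],
  [0,0,-10],
  [0,0,-10],
  [0,0,-10],
  [0,0,-10],
  [0,0,-10],
  [0,0,-6],
], yaw=[0,0,0,0,0,0,0,0,0])

```text
t: 41.08
ee_pos: [418.6, 279.5, 21.7]
orientation: [3.121, 0.08, -0.101]
ft_force: [-0.8, -0.4, -0.3]
width: 87.8
```

```bash
python3 -c "
from h import *
st()
im=ctrl.get_image('wrist'); cv2.imwrite('pics/w15.png',im['img'])"
```

```text
t41.08 [418.6 279.5  21.7] tilt [-0.064 -0.019] yaw 2.9 q [0.554 0.601 1.952 0.028 0.653 2.051] F [-0.8 -0.4 -0.3] tau [ -0.  -52.4 -14.3   0.    0.3   0. ] w 87.8
```

View pics/w15.png

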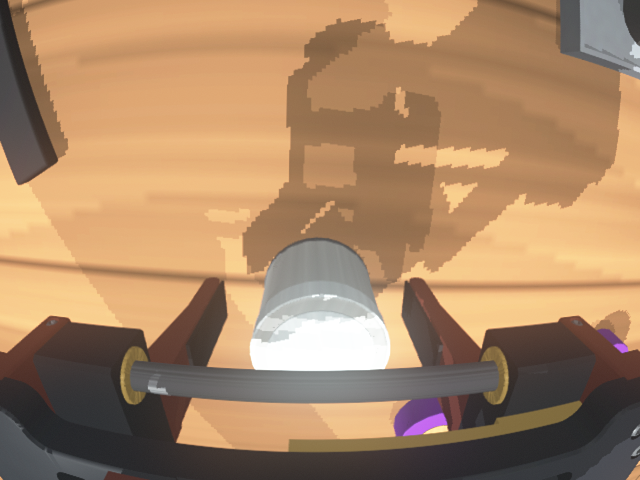

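Centred to within about 2 mm. I shift x by -4 and grip.

Call:
jog_arm([
  [-4,-1,0],
  [-1,0,0],
], yaw=[0,0])

```text
t: 41.3
ee_pos: [412.2, 277.6, 19.8]
orientation: [3.119, 0.079, -0.105]
ft_force: [0.2, 0.0, -0.0]
width: 87.4
```

Call:
jog_arm([
  [0,0,0],
  [0,0,0],
  [0,0,0],
  [0,0,0],
  [0,0,0],
  [0,0,0],
  [0,0,0],
], yaw=[0,0,0,0,0,0,0], gripper=1)

```text
t: 41.88
ee_pos: [413.0, 278.5, 22.1]
orientation: [3.122, 0.08, -0.1]
ft_force: [-0.2, -0.0, -0.7]
width: 55.6
```

Call:
jog_arm([
  [0,0,4],
  [0,0,5],
  [0,0,3],
  [0,0,0],
], yaw=[0,0,0,0])

```text
t: 42.22
ee_pos: [412.9, 278.4, 35.2]
orientation: [3.121, 0.08, -0.1]
ft_force: [0.7, -1.2, -0.5]
width: 55.8
```

```bash
python3 -c "
from h import *
st()
for i in range(5): ctrl.get_image('top'); print(np.round(ctrl.get_obs()['ft_force'],1))
st()"
```

```text
t42.22 [412.9 278.4  35.2] tilt [-0.064 -0.019] yaw 2.9 q [0.559 0.57  1.963 0.028 0.673 2.056] F [ 0.7 -1.2 -0.5] tau [  0.  -50.7 -14.8   0.    0.3   0. ] w 55.8
[-0.8 -0.2 -1.4]
[ 0.1  0.7 -0.8]
[ 0.3  0.3 -1.7]
[ 0.1  0.1 -0.8]
[ 0.5  0.4 -1.5]
t42.47 [412.5 278.2  34.4] tilt [-0.065 -0.02 ] yaw 2.9 q [0.559 0.572 1.963 0.028 0.672 2.056] F [ 0.5  0.4 -1.5] tau [ -0.  -51.  -14.9   0.    0.2   0. ] w 56.0
```

About -1.2 N, so it is empty, which fits. I put it back.

Call:
jog_arm([
  [0,0,-4],
  [0,0,-4],
  [0,0,-2],
  [0,0,-1],
], yaw=[0,0,0,0])

```text
t: 42.8
ee_pos: [412.3, 278.0, 22.0]
orientation: [3.12, 0.08, -0.103]
ft_force: [0.0, -0.1, -1.0]
width: 55.7
```

```bash
python3 -c "
from h import *
st()"
```

```text
t42.80 [412.3 278.   22. ] tilt [-0.065 -0.02 ] yaw 2.9 q [0.559 0.595 1.965 0.029 0.648 2.054] F [ 0.  -0.1 -1. ] tau [  0.  -51.6 -14.1   0.    0.2   0. ] w 55.7
```

Call:
jog_arm([
  [0,0,-1],
], yaw=[0])

```text
t: 42.88
ee_pos: [412.3, 278.0, 21.6]
orientation: [3.12, 0.08, -0.103]
ft_force: [-5.3, -5.3, 35.4]
width: 55.7
```

Call:
jog_arm([
  [0,0,0],
  [0,0,0],
  [0,0,0],
  [0,0,0],
  [0,0,0],
], yaw=[0,0,0,0,0], gripper=0)

```text
t: 43.3
ee_pos: [412.7, 278.1, 21.7]
orientation: [3.12, 0.08, -0.103]
ft_force: [-0.2, 0.3, -0.0]
width: 85.1
```

Call:
jog_arm([
  [0,0,5],
  [0,0,10],
  [0,0,16],
  [0,0,16],
  [0,0,16],
  [0,0,16],
  [0,0,16],
  [0,0,10],
  [0,0,4],
  [-5,12,0],
  [-8,20,0],
  [-8,20,0],
  [-8,20,0],
  [-8,20,0],
  [-8,20,0],
  [-6,16,0],
  [-4,8,0],
  [0,0,0],
], yaw=[0,0,0,0,0,0,0,0,0,0,0,0,0,0,0,0,0,0])

```text
t: 44.8
ee_pos: [348.5, 422.2, 136.3]
orientation: [3.117, 0.074, -0.11]
ft_force: [0.2, -0.8, 0.0]
width: 88.3
```

Run:
```python
from fit import *
st()
im=ctrl.get_image('top'); cv2.imwrite('pics/t9.png',im['img'])
M=dict(plain_wheel=(cyl(28,3,22),[[609,-77]]),sanding_block=(box(60,40,3,26),[[602,-259,-.06]]),tin_a=(cyl(28.2,0,60),[[414,278],[458,-168]]),mounted_wheel=(cyl(22,3,22),[[602,83]]))
for th,(mod,ps) in M.items():
    R=ctrl.regions_of(im,th)
    for p in ps:
        c=[(*fit(im,d["region"],mod,p),) for d in R if np.linalg.norm(ray(im,d["centre"][0]*640,d["centre"][1]*480,10)[:2]-p[:2])<45]
        print(th,[(np.round(x,1),round(v,2)) for x,v in c])
im=ctrl.get_image('scene'); cv2.imwrite('pics/s9.png',im['img'])
```

```text
t44.80 [348.5 422.2 136.3] tilt [-0.07  -0.023] yaw 2.7 q [0.838 0.455 1.82  0.046 0.931 2.333] F [ 0.2 -0.8  0. ] tau [  0.6 -51.  -22.3   0.2   0.2   0.2] w 88.3
plain_wheel [(array([607.1, -75.9]), np.float64(0.9))]
sanding_block [(array([ 600.3, -259.9,    0. ]), np.float64(0.92))]
tin_a [(array([413.3, 278. ]), np.float64(0.95))]
tin_a [(array([ 457.2, -169.2]), np.float64(0.93))]
mounted_wheel [(array([599.7,  80.9]), np.float64(0.86))]
```

View pics/t9.png

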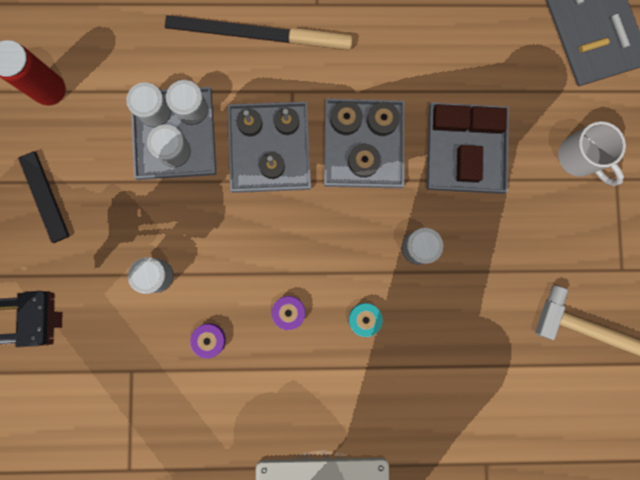

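View pics/s9.png

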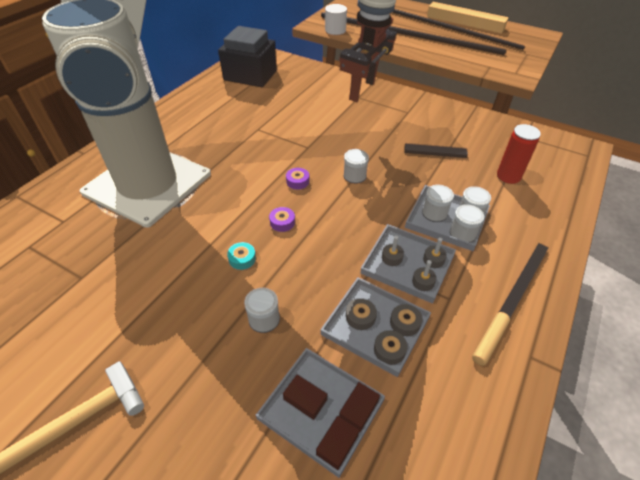

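Top view: everything is inside its tray, with the tin at (165,142), mounted wheel at (271,165), plain wheel at (364,159) and block at (470,163). The empty tins at (149,275) and (423,246) are within about 2 mm of their start. The arm touches nothing, so I hand in the job.

```bash
python3 -c "
from h import *
print(ctrl.close_job()); st()"
```

```text
the job is handed in; nothing more can be done
None
the job is handed in; nothing more can be done
```

I handed the job in at about 45 s. Both wheels and the block lie in their own trays (the mounted wheel shank up), and the full tin stands upright in the tin tray.

- **Tins:** I lifted all three. The one near (440, -51) read about 5.3 N, so it is the full one. The other two read about 1.3 N each and went back upright, within about 2 mm of where they started.
- **Last checks:** The final top and scene pictures show everything in place and the gripper clear of it all. I fitted the positions of all but the full tin from the top picture; for the full tin I have only the wrist, top and scene views. I did not measure final tilts or heights.
- **What went wrong or disagreed:**
    - My first grip on the mounted wheel's shank closed on nothing, because the arm drifts after fast moves. I repeated it with slower moves.
    - The arm built up a tilt of up to 0.07 rad. I let each piece settle flat on contact before letting go.
    - The sanding block's long side lay along world x at the start, not y as the description says, so I followed the picture.
- **Force:** The hardest set-down was about 35 N at the wrist, when I put the last empty tin back.

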